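Charged battery module into the power backup unit

ROBOT

A 6-joint arm with a two-finger parallel gripper is mounted at the origin on the work surface. World frame = base frame: x ahead of the robot, y to its left, z up, the work surface at z = 0. Lengths are in mm, angles in rad, forces in N, time in s.
With the tool pointing down it reaches from about 400 to 925 mm from the base axis. Payload 3.4 kg.
Tool frame: the origin (TCP) lies between the finger pads; the fingertips stand manip.tips_ahead ahead of it and the grasp point (between the pads) lies 8 mm behind it (manip.tips_ahead is the distance from the TCP to the fingertips, in mm); z points along the fingers, y is the line along which they close (so a half turn about z gives the same grasp; the last joint's range is limited). The gripper opens to 85 mm and grips with 20 to 120 N. Pads are 22 mm wide; open, the fingers measure 114 mm over their backs; the gripper's body (76 mm by 85 mm) begins 54 mm behind the grasp point. The pads swing forward as they close: fully open they stand 13 mm farther back than shut.
Start: joints at [-1.357, 0.307, 1.506, -0, 1.328, -0.073], TCP at [163.186, -551.363, 242.305] pointing down, gripper open.
Joint ranges: [-3.12, 3.12], [-1.05, 2.28], [0.14, 2.33], [-1.42, 4.57], [0.1, 2.73], [-2.68, 2.68]. Speed limits (rad/s): [2.57, 2.57, 3.14, 3.14, 3.14, 3.14].

INTERFACE

Orientations are given as a rotation vector (axis times angle).
In Python, from plant import manip gives the robot as it stands.
- The arm moves only by the tool step_arm, never from a script. Its argument "series" is a list that holds one entry, the list of rows, each a list of 7 numbers: the finger opening in cm, from 0 to 8.54, then the shift along the tool's x, y, z in cm, then the turn, a rotation vector about the tool's x, y, z in degrees. A call has 1 to 20 rows; each row shifts and turns the commanded pose from where the row before left it, along the tool's axes as they then stand; what a row does not reach is not made up. A row lasts 1/12 s, in which the tool goes at most 41.7 mm and 7.16 degrees, less where a joint would pass 70% of its speed; a pose out of reach is approached as far as the arm can. A call with a gripper value outside its range is refused whole. The fingers move at their own pace and stop on an object; "newtons" is the grip in N (left out, the last holds). Time passes only in rows, so rows that do not move let the fingers close. It gives the time, the measured TCP pose, the force, the opening and the grip force at its end, in the units of the state.
- manip.read_state(): the state, without advancing time (a new reading comes with each control period).
- manip.capture(name): name is "scene" or "top"; returns a dict with "image" (384x512x3 uint8, blue, green, red), "intrinsics" (3x3 intrinsics, pixels), "R" (3x3) and "t" (3): a world point X has camera coordinates R X + t. Camera axes: x right, y down, z forward; pixel columns grow to the right and rows downward; lengths in mm; the calibration is good to about 2 mm. A picture is of the moment at which its call begins. There is no depth.
- manip.job_done(): hands the job in; it is judged then, once.
Trained networks look in the newest picture that a camera, given by its name, has taken for a name from the list of things; names that differ only in an ending like _2 or _b are one class to them, and where a whole thing is asked for, a point or a joint stands for the part that bears it (a point fixed in the world has none). Each returns a list of dicts, best first, with "conf" (0 to 1); they miss things now and then, are a little off and sometimes report something else, mostly with a low value. They report only what shows in the picture. A call takes as long as a camera call. They do not tell look-alikes from the thing itself.
- manip.recognise(camera, label): "rect" ([left, top, width, height] in pixels, round what is visible of it).
- manip.pinpoint(camera, label): "position" ([column, row] in pixels: a listed point, or the origin of a listed thing).
The state is a dict: "t": time; "q": joint angles; "joint_velocities": joint speeds; "joint_torque": joint torques, N m; "tcp_pos": TCP position; "ee_rot": TCP orientation; "contact_force": force on the tool from outside, world axes, zero at the start; "torque": the same for the moment, N m; "finger_gap": finger opening in mm; "grasp_force": force on a finger pad.
Only numpy, scipy, OpenCV 4.12 (cv2) and the standard library are available. Lean on these libraries where they do the work, as an engineer would, in place of code of your own. Each camera call takes 0.05 s, during which the arm holds its last target. There are 200 camera calls.

TASK

Press the eject tab of the power backup unit to bring up its empty tray, which was left locked down, and press the battery module in the charger to release it. Lift the module out, stand it upright on the green mat, let go and take it again by its narrow sides; lower it, without dropping it, into the backup unit's raised bay and press until it locks down. Leave the mug, tape dispenser and pen cup where they are.

Things in the scene. Friction and masses are not known exactly. Their poses are not given: they have to be found in the camera images.
- module_center (a point): Battery module: loose plain grey block, 42 mm thick (its x), 62 wide (its y), 90 high (its z), 0.19 to 0.3 kg; black ribs on the two broad faces, black pad on top. The point is its centre, 45 mm above its underside. It starts pushed down and locked in the charger's bay, its top about 5 mm above the rim. It may be fitted either way round.
- charger: Battery charger: fixed black box, top face (rim of its bay) 105 mm above the desk; origin at desk height under the bay's centre. It reaches 55 mm to the front (-x), 85 mm to the back (+x) and 65 mm to either side (y) of the bay.
- charger_bay (a point): Centre of the charger's bay at rim height; axes as the charger's. The upright bay is 46 mm along x and 66 mm along y: module's thickness along x. Black fins (12 mm thick, 46 mm along x) rise 45 mm above the rim right at both ends of the bay in y, so here the module can only be gripped on its broad faces (closing along x), once it stands 33 mm proud.
- charger_tray (a joint): Press depth (m) of the sprung tray under the module, on a push-push latch: 0 up (released; module top 33 mm above the rim), about 0.028 locked down (top 5 mm above), 0.038 end stop (top 5 mm below). A press beyond 0.036, then let go, switches it, either way; shorter ones change nothing. Spring 5 N when up, 7 N at the stop. Starts locked.
- backup: Power backup unit: fixed off-white box with three round outlets on top behind its bay, top face (rim of the bay) 105 mm above the desk; origin at desk height under the bay's centre. It reaches 80 mm to the front (-x), 105 mm to the back and 75 mm to either side (y) of the bay.
- backup_bay (a point): Centre of the backup unit's bay at rim height; axes as the unit's. The upright bay is 46 mm along x and 66 mm along y: module's thickness along x. Off-white fins (9 mm thick, 66 mm along y) rise 45 mm above the rim right at both faces of the bay in x, so here the module can only be held by its narrow sides (closing along y).
- backup_tray (a joint): Press depth (m) of the sprung tray in the backup unit's bay, a push-push latch like the charger's (same values, spring and switching depth): 0 up (a module on it has its top 33 mm above the rim, its centre 12 mm below it), about 0.028 locked down (top 5 mm above), 0.038 end stop. Starts locked down, empty.
- backup_tab (a point): Centre of the top of the grey eject tab (24 x 26 mm), part of the backup unit's tray, 56 mm in front (-x) of the bay's centre; its top is 40 mm above the rim with the tray up, 12 mm when locked, 2 mm at the end stop. Pressing the tab presses the tray, with or without a module in the bay.
- mat: Green writing mat lying flat on the desk, 170 mm (x) by 150 mm (y), 2 mm thin and soft: things on it stand at desk height. The point is its centre, at desk height.
- mug: Bystander, loose: white mug, 80 mm across, 95 mm high, handle to its +y; origin at the centre of its underside.
- tape: Bystander, loose: black tape dispenser, 150 x 55 mm, 75 mm high, long side along its x; origin at the centre of its underside.
- pen_cup: Bystander, loose: dark steel pen cup, 72 mm across, 100 mm high with pens up to 150 mm; origin at the centre of its underside.
Things that resemble listed ones, but are neither listed nor needed, are in the scene too. What is shaped like the part that bears module_center but blue, orange or purple is not meant.

How it is judged:
By the outcome, as a careful person would: the job done as asked, in the order asked, and still so for the second after the job is handed in, with the robot touching nothing.
It also fails if it takes over 70 s, if anything falls off the work surface, if the arm or the gripper's body presses on something with over 40 N, if the wrist force passes 120 N, or if a joint passes its speed limit or range.

## Working session

There is one attempt and no reset: what is moved stays moved. The work goes in short steps, Python scripts to look and compute and a tool call to move; the robot and the scene stay as the last step left them, time stands still between calls to the robot, and variables do not carry over. Pictures are saved under pics/ and viewed, at most 10 in all, crops included, and the job is handed in when it is done.

Besides the shell and the picture viewer there is one more tool, called by a JSON object that holds its "op" and its "data". step_arm: Moves the arm, as the interface text tells. Its arguments: {"type":"object","properties":{"series":{"type":"array","items":{"type":"array","items":{"type":"array","items":{"type":"number"}}}},"newtons":{"type":"number"}},"required":["series"]}

```bash
mkdir -p pics; ls
python3 - <<'E'
from plant import manip
import cv2, numpy as np
s=manip.read_state(); print(s['t'],s['tcp_pos'],s['ee_rot'],s['finger_gap'],manip.tips_ahead)
for c in ['scene','top']:
    d=manip.capture(c); cv2.imwrite(f'pics/{c}0.png',d['image'])
    K,R,t=np.array(d['intrinsics']),np.array(d['R']),np.array(d['t'])
    print(c,'cam pos',-R.T@t, K[0,0])
    def proj(u,v,z):
        r=R.T@np.linalg.inv(K)@np.array([u,v,1.]); o=-R.T@t
        return (o+r*(z-o[2])/r[2]).round(1)
    for l,z in dict(module_center=65,charger=0,charger_bay=105,backup=0,backup_bay=105,backup_tab=117,mat=0,mug=0,tape=0,pen_cup=0).items():
        for p in manip.pinpoint(c,l)[:4]: print(l,np.round(p['conf'],2),np.round(p['position'],1),proj(*p['position'],z))
E
```

```text
pics
0.0 [ 163.04128143 -550.68248504  241.39512796] [-3.10711122e+00 -4.50199024e-01  2.18124492e-04] 85.57433469653142 11.0
scene cam pos [1231.97788594 -317.56139149  975.14401217] 352.2328164828603
module_center 0.78 [331.1 138.2] [417.6 366.1  65. ]
module_center 0.74 [363.1 194.1] [700.4 309.9  65. ]
module_center 0.64 [321.  158.4] [495.1 272.6  65. ]
charger 0.61 [317.6 170.6] [493.  268.5   0. ]
charger_bay 0.91 [323.2 153.6] [510.3 266.4 105. ]
backup 0.69 [140.3 218.8] [ 425.6 -391.4    0. ]
backup 0.62 [190.8 224.1] [ 520.6 -243.2   -0. ]
backup_bay 0.75 [185.9 205.8] [ 524.4 -243.4  105. ]
backup_tab 0.5 [268.2 221.1] [694.8 -41.4 117. ]
mat 0.7 [255.3 188.1] [470.   18.5   0. ]
mat 0.17 [269.8 222.3] [628.3  -1.1   0. ]
mug 0.37 [255.9 187.2] [467.1  22.3   0. ]
tape 0.72 [272.6 242.8] [703.8 -28.5   0. ]
pen_cup 0.9 [138.3 216.6] [ 413.5 -395.5    0. ]
top cam pos [ 365.62153064   -5.3457721  1257.23505217] 364.084455634712
module_center 0.91 [167.2 155.4] [675.8 310.8  65. ]
module_center 0.79 [179.7 204.4] [510.2 258.9  65. ]
module_center 0.75 [141.7 238. ] [396.9 376.9  65. ]
module_center 0.61 [217.1 149.7] [699.4 142.8  65. ]
charger 0.57 [182.7 203.4] [521.8 263.    0. ]
charger 0.23 [328.6 200.3] [ 544.8 -244.7    0. ]
charger_bay 0.74 [173.5 202.3] [511.6 270.3 105. ]
charger_bay 0.47 [178.7 207.2] [496.3 252.7 105. ]
backup 0.66 [329.8 210.4] [ 509.6 -248.7    0. ]
backup_bay 0.9 [330.4 204.9] [ 515.2 -230.4  105. ]
backup_bay 0.48 [253.7 216.2] [473.3  12.7 105. ]
backup_bay 0.47 [179.1 206.9] [497.3 251.5 105. ]
backup_tab 0.46 [331.9 220.7] [ 463.9 -232.3  117. ]
mat 0.82 [252.7 214.3] [489.6  17.9   0. ]
mat 0.21 [268.9 155.4] [700.8 -34.1   0. ]
mug 0.75 [179.9 205.1] [515.6 272.5   0. ]
mug 0.73 [260.2 175.7] [626.6  -4.9   0. ]
mug 0.45 [265.8 154.4] [704.2 -23.1   0. ]
pen_cup 0.86 [374.3 236.3] [ 424.1 -399.9    0. ]
```

Run:
```python
import cv2
a=cv2.imread('pics/top0.png'); b=cv2.imread('pics/scene0.png')
cv2.imwrite('pics/c1.png',cv2.resize(a[120:290,110:410],(800,453),interpolation=cv2.INTER_CUBIC))
cv2.imwrite('pics/c2.png',cv2.resize(b[90:300,100:400],(800,560),interpolation=cv2.INTER_CUBIC))
```

```text
(no output)
```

View pics/c1.png

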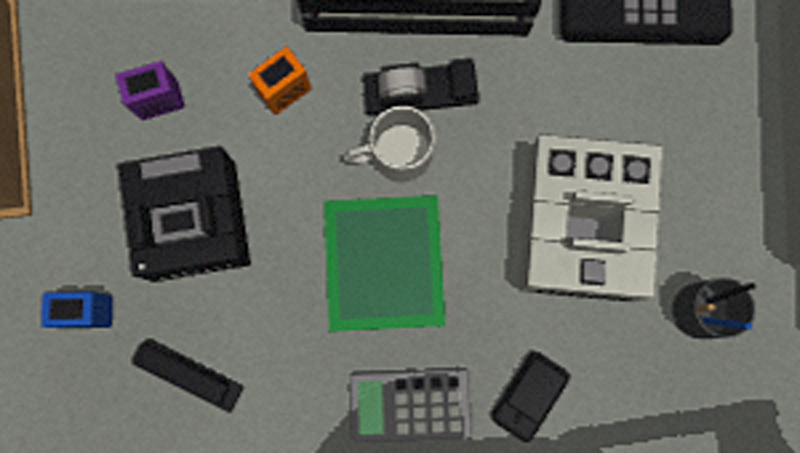

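View pics/c2.png

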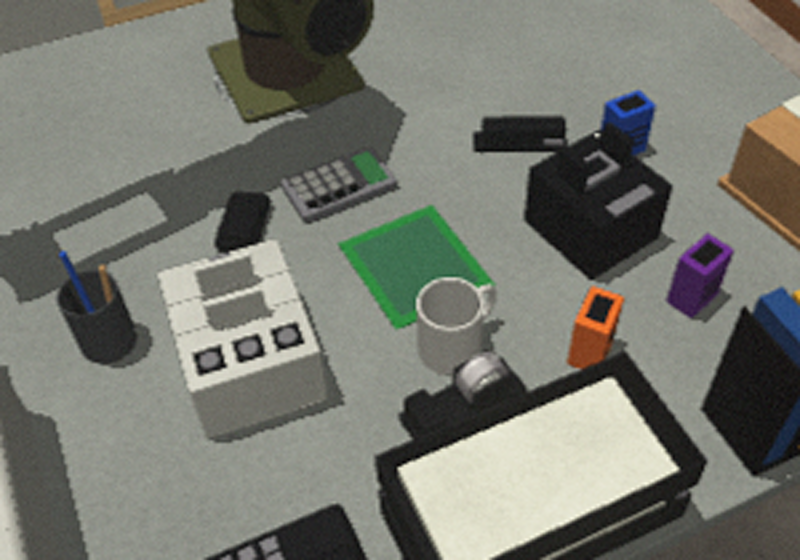

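The top view shows the charger at about (178,203) with the module's grey top and black pad. The backup unit is at about (333,203), with its tab at (332,222). The mat is centred near (254,218), and the mug sits just behind the mat. Next I'll enlarge both units to read their corners.

Run:
```python
import cv2, numpy as np
a=cv2.imread('pics/top0.png')
L=cv2.resize(a[168:232,148:212],(400,400),interpolation=cv2.INTER_CUBIC); R=cv2.resize(a[168:232,300:364],(400,400),interpolation=cv2.INTER_CUBIC)
L=cv2.convertScaleAbs(L,alpha=2.2,beta=10)
cv2.imwrite('pics/c3.png',np.hstack([L,R]))
```

```text
(no output)
```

View pics/c3.png

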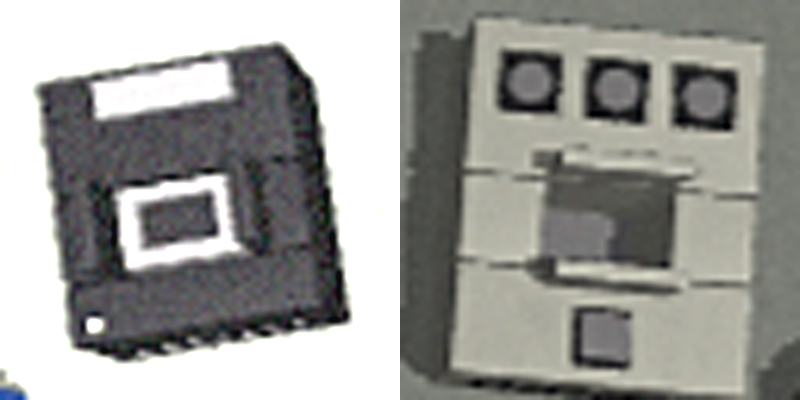

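Left half: charger top corners at about (40,88), (280,45), (75,345) in the enlargement, with the module pad centred at (180,219). Right half: backup top corners at (78,18), (365,42), (345,390), (48,368), tab at (205,337), bay open and empty.

```bash
cat > h.py <<'E'
from plant import manip
import cv2, numpy as np
def ray(d,u,v,z):
    K,R,t=[np.array(d[k],float) for k in('intrinsics','R','t')]
    r=R.T@np.linalg.inv(K)@np.array([u,v,1.]); o=-R.T@t
    return (o+r*(z-o[2])/r[2]).round(1)
E
python3 - <<'E'
from h import *
d=manip.capture('top')
f=lambda x,y,ox,z: ray(d,ox+(x+.5)/6.25-.5,168+(y+.5)/6.25-.5,z)[:2]
B=[f(x,y,300,105) for x,y in((78,18),(365,42),(345,390),(48,368))]
print('B',B, np.mean(B,0))
for a,b in((0,1),(3,2),(1,2),(0,3)):
    v=B[b]-B[a]; print(np.linalg.norm(v),np.degrees(np.arctan2(v[1],v[0])))
a,b=f(62,170,300,105),f(355,197,300,105);print(a,b,np.degrees(np.arctan2(*(b-a)[::-1])))
a,b=f(58,262,300,105),f(348,287,300,105);print(a,b,np.degrees(np.arctan2(*(b-a)[::-1])))
print('tab',f(205,337,300,117))
print('bay from tab/corner')
C=[f(x,y,148,105) for x,y in((40,88),(280,45),(305,315),(75,345))]
print('C',C)
for a,b in((0,1),(3,2),(1,2),(0,3)):
    v=C[b]-C[a]; print(np.linalg.norm(v),np.degrees(np.arctan2(v[1],v[0])))
print('pad',f(180,219,148,110))
P=[f(x,y,148,110) for x,y in((140,200),(212,190),(220,238),(148,248))];print(P)
E
```

```text
B [array([ 625.9, -172. ]), array([ 616.6, -319.7]), array([ 437.5, -306.3]), array([ 444.9, -157.1])] [ 531.225 -238.775]
147.99249980995657 -93.60289932882168
149.38339934544268 -92.83942102749984
179.60058463156517 175.721185711263
181.6122517893548 175.29399728334994
[ 546.2 -163.9] [ 535.8 -313.1] -93.98735810808176
[ 498.8 -162. ] [ 489.6 -308.7] -93.58849185646339
tab [ 461.5 -233.8]
bay from tab/corner
C [array([577.3, 337.5]), array([602.8, 214.5]), array([463.2, 194.5]), array([445.2, 310.7])]
125.61548471426602 -78.28752768891249
117.58588350648218 -81.19456370762673
141.02538778532036 -171.8469149838143
134.79113472331923 -168.53167715239678
pad [510.2 259.9]
[array([519.5, 280.9]), array([525.5, 244.4]), array([501. , 238.9]), array([495. , 275.3])]
```

```bash
cat >> h.py <<'E'
from scipy.spatial.transform import Rotation as Rn
def pose():
    s=manip.read_state(); R=Rn.from_rotvec(s['ee_rot']).as_matrix()
    return s,np.array(s['tcp_pos']),R
def yaw(R): return np.degrees(np.arctan2(R[1,0],R[0,0]))
def down(y):
    c,s=np.cos(np.radians(y)),np.sin(np.radians(y)); return np.array([[c,s,0],[s,-c,0],[0,0,-1.]])
def rows(wps,gap,step=35,first=None):
    """wps: (x,y,z,yaw[,step]); prints rows in tool axes, carrying rounding"""
    s,p,R=pose(); out=[]
    if first is not None: p=np.array(first[:3],float); R=down(first[3])
    for w in wps:
        q=np.array(w[:3],float); st=w[4] if len(w)>4 else step
        tot=(w[3]-yaw(R)+180)%360-180
        n=max(int(np.ceil(np.linalg.norm(q-p)/st)),int(np.ceil(abs(tot)/6)),1)
        G=down(w[3])
        for i in range(n):
            d=(R.T@(q-p)/(n-i)/10).round(2)
            rv=(Rn.from_matrix(R.T@G).as_rotvec(degrees=True)/(n-i)).round(1)
            out.append([gap,*d.tolist(),*rv.tolist()])
            p=p+R@d*10; R=R@Rn.from_rotvec(rv,degrees=True).as_matrix()
    print(len(out)); print(str(out).replace(' ','').replace('-0.0,','0,').replace('0.0,','0,'))
E
python3 - <<'E'
from h import *
rows([(462,-234,215,-4.1),(462,-234,145,-4.1,30)],0)
E
```

```text
16
[[0,2.9,-1.69,0.21,0,0,1.6],[0,2.85,-1.77,0.21,0,0,1.6],[0,2.8,-1.85,0.21,0,0,1.6],[0,2.74,-1.92,0.21,0,0,1.6],[0,2.69,-2.0,0.21,0,0,1.6],[0,2.63,-2.08,0.21,0,0,1.6],[0,2.58,-2.15,0.21,0,0,1.6],[0,2.51,-2.22,0.21,0,0,1.6],[0,2.45,-2.29,0.21,0,0,1.6],[0,2.39,-2.35,0.21,0,0,1.5],[0,2.32,-2.42,0.21,0,0,1.6],[0,2.26,-2.48,0.21,0,0,1.5],[0,2.19,-2.53,0.21,0,0,1.6],[0,0,0,2.33,0,0,-0.0],[0,0,0,2.34,0,0,-0.0],[0,0,0,2.33,0,0,-0.0]]
```

{"op": "step_arm", "data": {"series": [[[0,2.9,-1.69,0.21,0,0,1.6],[0,2.85,-1.77,0.21,0,0,1.6],[0,2.8,-1.85,0.21,0,0,1.6],[0,2.74,-1.92,0.21,0,0,1.6],[0,2.69,-2.0,0.21,0,0,1.6],[0,2.63,-2.08,0.21,0,0,1.6],[0,2.58,-2.15,0.21,0,0,1.6],[0,2.51,-2.22,0.21,0,0,1.6],[0,2.45,-2.29,0.21,0,0,1.6],[0,2.39,-2.35,0.21,0,0,1.5],[0,2.32,-2.42,0.21,0,0,1.6],[0,2.26,-2.48,0.21,0,0,1.5],[0,2.19,-2.53,0.21,0,0,1.6],[0,0,0,2.33,0,0,0],[0,0,0,2.34,0,0,0],[0,0,0,2.33,0,0,0],[0,0,0,0,0,0,0],[0,0,0,0,0,0,0]]], "newtons": 40}}

```text
t: 2.65
tcp_pos: [461.2, -233.4, 144.2]
ee_rot: [-3.138, 0.112, 0.005]
contact_force: [-0.4, -0.2, 0.5]
finger_gap: 0.3
grasp_force: 0.0
```

Run:
```python
from h import *
s,p,R=pose(); print(p,yaw(R),s['contact_force'],s['finger_gap'])
a=manip.capture('scene')['image']; b=manip.capture('top')['image']
A=cv2.resize(a[130:280,110:260],(400,400),interpolation=cv2.INTER_CUBIC);B=cv2.resize(b[150:250,285:385],(400,400),interpolation=cv2.INTER_CUBIC)
cv2.imwrite('pics/c4.png',np.hstack([A,B]))
```

```text
[ 461.18992062 -233.41731709  144.15756641] -4.100453483138258 [-0.39800996 -0.21175287  0.46255794] 0.2868018860010214
```

View pics/c4.png

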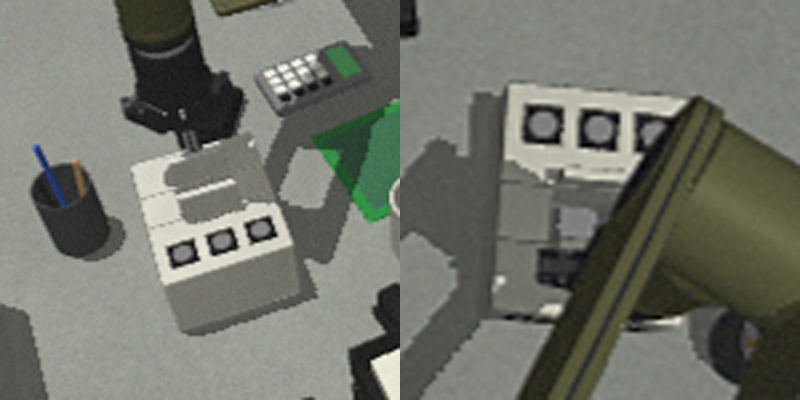

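The picture shows the shut fingers over the tab, in front of the front fin, so I'll press.

{"op": "step_arm", "data": {"series": [[[0,0,0,1.0,0,0,0],[0,0,0,0.8,0,0,0],[0,0,0,0.5,0,0,0],[0,0,0,0.3,0,0,0],[0,0,0,0.1,0,0,0],[0,0,0,0,0,0,0],[0,0,0,0,0,0,0]]]}}

```text
t: 3.33
tcp_pos: [463.0, -235.0, 120.0]
ee_rot: [3.137, -0.113, 0.005]
contact_force: [-1.3, 0.4, 10.8]
finger_gap: 0.4
grasp_force: 5.3
```

{"op": "step_arm", "data": {"series": [[[0,0,0,0.15,0,0,0],[0,0,0,0.15,0,0,0],[0,0,0,0,0,0,0]]]}}

```text
t: 3.58
tcp_pos: [463.0, -235.1, 117.9]
ee_rot: [3.137, -0.113, 0.005]
contact_force: [-3.3, 1.8, 20.4]
finger_gap: -0.0
grasp_force: 10.6
```

Run:
```python
from h import *
rows([(462,-234,190,-4.1,30),(510,259,200,101.2,33),(510,259,145,101.2,28)],0,first=(462,-234,114,-4.1))
```

```text
23
[[0,0,0,-2.53,0,0,0.0],[0,0,0,-2.53,0,0,0.0],[0,0,0,-2.54,0,0,0.0],[0,0.07,-2.75,-0.06,0,0,-5.9],[0,0.35,-2.73,-0.06,0,0,-5.8],[0,0.63,-2.68,-0.05,0,0,-5.8],[0,0.89,-2.6,-0.06,0,0,-5.9],[0,1.16,-2.5,-0.05,0,0,-5.9],[0,1.41,-2.36,-0.06,0,0,-5.8],[0,1.64,-2.21,-0.05,0,0,-5.9],[0,1.86,-2.03,-0.06,0,0,-5.8],[0,2.05,-1.83,-0.06,0,0,-5.9],[0,2.23,-1.61,-0.05,0,0,-5.8],[0,2.38,-1.38,-0.06,0,0,-5.9],[0,2.51,-1.13,-0.05,0,0,-5.8],[0,2.61,-0.87,-0.06,0,0,-5.9],[0,2.69,-0.59,-0.05,0,0,-5.8],[0,2.73,-0.32,-0.06,0,0,-5.9],[0,2.75,-0.03,-0.05,0,0,-5.8],[0,2.75,0.24,-0.06,0,0,-5.9],[0,2.7,0.53,-0.05,0,0,-5.8],[0,0,0,2.75,0,0,-0.0],[0,0,0,2.75,0,0,-0.0]]
```

{"op": "step_arm", "data": {"series": [[[0,0,0,-1.5,0,0,0],[0,0,0,-3,0,0,0],[0,0,0,-3.1,0,0,0],[0,0.07,-2.75,-0.06,0,0,-5.9],[0,0.35,-2.73,-0.06,0,0,-5.8],[0,0.63,-2.68,-0.05,0,0,-5.8],[0,0.89,-2.6,-0.06,0,0,-5.9],[0,1.16,-2.5,-0.05,0,0,-5.9],[0,1.41,-2.36,-0.06,0,0,-5.8],[0,1.64,-2.21,-0.05,0,0,-5.9],[0,1.86,-2.03,-0.06,0,0,-5.8],[0,2.05,-1.83,-0.06,0,0,-5.9],[0,2.23,-1.61,-0.05,0,0,-5.8],[0,2.38,-1.38,-0.06,0,0,-5.9],[0,2.51,-1.13,-0.05,0,0,-5.8],[0,2.61,-0.87,-0.06,0,0,-5.9],[0,2.69,-0.59,-0.05,0,0,-5.8],[0,2.73,-0.32,-0.06,0,0,-5.9],[0,2.75,-0.03,-0.05,0,0,-5.8],[0,2.75,0.24,-0.06,0,0,-5.9]]]}}

```text
t: 5.25
tcp_pos: [507.1, 232.7, 200.1]
ee_rot: [-2.109, -2.328, 0.001]
contact_force: [1.2, -0.5, 0.4]
finger_gap: 0.2
grasp_force: 0.0
```

{"op": "step_arm", "data": {"series": [[[0,2.7,0.53,-0.05,0,0,-5.8],[0,0,0,2.75,0,0,0],[0,0,0,2.75,0,0,0],[0,0,0,0,0,0,0],[0,0,0,0,0,0,0]]]}}

```text
t: 5.67
tcp_pos: [508.5, 258.3, 144.4]
ee_rot: [-1.993, -2.426, 0.007]
contact_force: [0.4, -0.3, 0.6]
finger_gap: 0.0
grasp_force: 0.0
```

Run:
```python
from h import *
s,p,R=pose(); print(p,yaw(R),s['contact_force'],s['q'])
a=manip.capture('scene')['image']; b=manip.capture('top')['image']; cv2.imwrite('pics/top5.png',b)
A=cv2.resize(a[90:240,260:410],(400,400),interpolation=cv2.INTER_CUBIC);B=cv2.resize(b[168:232,300:364],(400,400),interpolation=cv2.INTER_CUBIC)
cv2.imwrite('pics/c5.png',np.hstack([A,B]))
```

```text
[508.45997309 258.26801375 144.40912286] 101.19377590076857 [ 0.35532367 -0.33976282  0.62191623] [ 3.95943613e-01  3.92894449e-01  1.64419205e+00 -4.87186435e-05
  1.10956472e+00  2.00599760e-01]
```

View pics/c5.png

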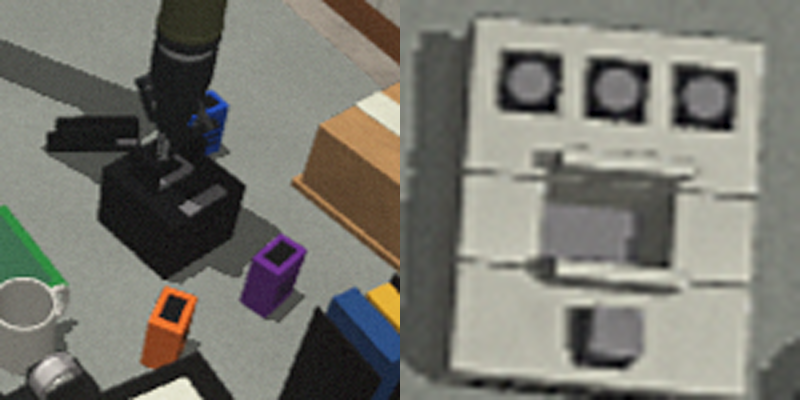

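The left view shows the shut fingers over the module in the charger. In the right view the backup tab (613,333) has moved up and the tray floor has changed, so that tray is up. Next I'll press the module.

{"op": "step_arm", "data": {"series": [[[0,0,0,1.4,0,0,0],[0,0,0,0.8,0,0,0],[0,0,0,0.5,0,0,0],[0,0,0,0.4,0,0,0],[0,0,0,0.3,0,0,0],[0,0,0,0.2,0,0,0],[0,0,0,0,0,0,0],[0,0,0,0,0,0,0]]]}}

```text
t: 6.43
tcp_pos: [511.3, 259.0, 113.2]
ee_rot: [1.993, 2.426, 0.005]
contact_force: [-2.8, -1.3, 13.1]
finger_gap: 0.2
grasp_force: 6.4
```

{"op": "step_arm", "data": {"series": [[[0,0,0,0.15,0,0,0],[0,0,0,0.15,0,0,0],[0,0,0,0,0,0,0]]]}}

```text
t: 6.68
tcp_pos: [512.0, 259.2, 111.1]
ee_rot: [1.992, 2.425, 0.007]
contact_force: [-4.0, -2.1, 20.5]
finger_gap: -0.3
grasp_force: 10.0
```

{"op": "step_arm", "data": {"series": [[[0,0,0,-1.5,0,0,0],[0,0,0,-2.5,0,0,0],[8.5,0,0,-3,0,0,0],[8.5,0,0,0,0,0,0],[8.5,0,0,0,0,0,0],[8.5,0,0,0,0,0,0],[8.5,0,0,0,0,0,0],[8.5,0,0,0,0,0,0]]]}}

```text
t: 7.35
tcp_pos: [509.2, 258.5, 175.7]
ee_rot: [-1.994, -2.426, 0.004]
contact_force: [0.2, -0.2, -0.4]
finger_gap: 72.5
grasp_force: 0.0
```

Run:
```python
from h import *
s,p,R=pose(); print(p,yaw(R),s['contact_force'],s['finger_gap'])
a=manip.capture('scene')['image']; b=manip.capture('top')['image']
A=cv2.resize(a[110:200,280:370],(400,400),interpolation=cv2.INTER_CUBIC);B=cv2.resize(b[165:235,140:210],(400,400),interpolation=cv2.INTER_CUBIC)
cv2.imwrite('pics/c6.png',cv2.convertScaleAbs(np.hstack([A,B]),alpha=1.7))
```

```text
[509.24491135 258.46861125 175.73355678] 101.18179069839363 [ 0.17920217 -0.22714836 -0.35577317] 72.4962985505415
```

View pics/c6.png

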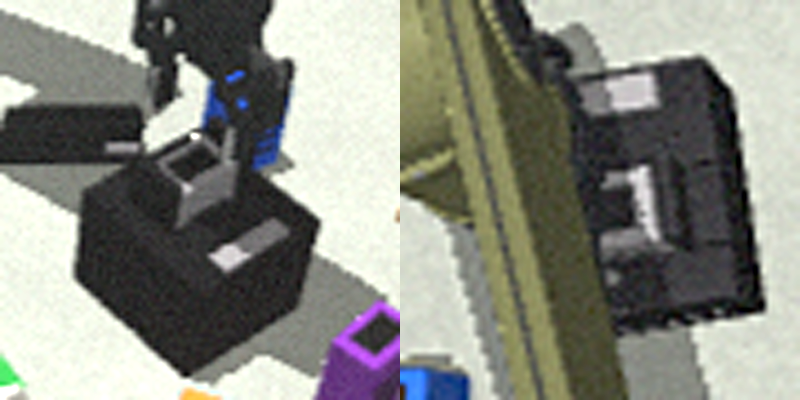

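The module now stands proud of the charger between the open fingers. I'll lower and grip its broad faces.

{"op": "step_arm", "data": {"series": [[[8.5,0,0,1.5,0,0,0],[8.5,0,0,2,0,0,0],[8.5,0,0,1.5,0,0,0],[8.5,0,0,0.5,0,0,0],[8.5,0,0,0,0,0,0],[4,0,0,0,0,0,0],[3.5,0,0,0,0,0,0],[3.5,0,0,0,0,0,0],[3.5,0,0,0,0,0,0],[3.5,0,0,0,0,0,0],[3.5,0,0,0,0,0,0]]], "newtons": 50}}

```text
t: 8.37
tcp_pos: [510.6, 259.2, 122.7]
ee_rot: [1.994, 2.427, 0.002]
contact_force: [-0.8, 0.3, 1.9]
finger_gap: 41.1
grasp_force: 56.4
```

{"op": "step_arm", "data": {"series": [[[3.5,0,0,-0.5,0,0,0],[3.5,0,0,-1,0,0,0],[3.5,0,0,-2,0,0,0],[3.5,0,0,-3,0,0,0],[3.5,0,0,-3,0,0,0],[3.5,0,0,-2.5,0,0,0],[3.5,0,0,0,0,0,0],[3.5,0,0,0,0,0,0]]]}}

```text
t: 9.03
tcp_pos: [510.9, 259.3, 244.0]
ee_rot: [1.993, 2.426, 0.006]
contact_force: [-0.4, -0.3, -1.6]
finger_gap: 41.3
grasp_force: 56.1
```

Run:
```python
from h import *
s,p,R=pose(); print(p,yaw(R),s['contact_force'],s['finger_gap'],s['grasp_force'])
d=manip.capture('top')
m=np.array([ray(d,110+x/2.667,120+y/2.667,0)[:2] for x,y in((325,202),(436,196),(444,326),(331,330))]); print(m,m.mean(0))
rows([(465,12,240,90),(465,12,82,90,30)],3.5)
```

```text
[510.90602175 259.25026257 243.98285356] 101.19190675828487 [-0.44505269 -0.25159634 -1.58001622] 41.27327668475914 56.1388224363327
[[552.9  92.4]
 [564.3 -52.8]
 [395.7 -65.9]
 [387.   79. ]] [474.975  13.175]
14
[[3.5,-2.92,-1.15,0.03,0,0,1.4],[3.5,-2.94,-1.07,0.03,0,0,1.4],[3.5,-2.97,-1.0,0.02,0,0,1.4],[3.5,-2.99,-0.93,0.03,0,0,1.4],[3.5,-3.02,-0.86,0.02,0,0,1.4],[3.5,-3.04,-0.78,0.03,0,0,1.4],[3.5,-3.05,-0.71,0.02,0,0,1.4],[3.5,-3.07,-0.63,0.03,0,0,1.4],[3.5,0,0,2.63,0,0,-0.0],[3.5,0,0,2.63,0,0,-0.0],[3.5,0,0,2.63,0,0,-0.0],[3.5,0,0,2.64,0,0,-0.0],[3.5,0,0,2.63,0,0,-0.0],[3.5,0,0,2.64,0,0,-0.0]]
```

{"op": "step_arm", "data": {"series": [[[3.5,-2.92,-1.15,0.03,0,0,1.4],[3.5,-2.94,-1.07,0.03,0,0,1.4],[3.5,-2.97,-1.0,0.02,0,0,1.4],[3.5,-2.99,-0.93,0.03,0,0,1.4],[3.5,-3.02,-0.86,0.02,0,0,1.4],[3.5,-3.04,-0.78,0.03,0,0,1.4],[3.5,-3.05,-0.71,0.02,0,0,1.4],[3.5,-3.07,-0.63,0.03,0,0,1.4],[3.5,0,0,2.63,0,0,0],[3.5,0,0,2.63,0,0,0],[3.5,0,0,2.63,0,0,0],[3.5,0,0,2.64,0,0,0],[3.5,0,0,2.63,0,0,0],[3.5,0,0,2.64,0,0,0],[3.5,0,0,0,0,0,0],[3.5,0,0,0,0,0,0]]]}}

```text
t: 10.42
tcp_pos: [462.7, 12.3, 79.9]
ee_rot: [-2.218, -2.217, 0.008]
contact_force: [-0.7, 0.6, -2.5]
finger_gap: 40.8
grasp_force: 56.2
```

Run:
```python
from h import *
s,p,R=pose(); print(p,yaw(R),s['contact_force'],s['finger_gap'],s['grasp_force'])
a=manip.capture('scene')['image']; b=manip.capture('top')['image']
A=cv2.resize(a[110:230,200:320],(400,400),interpolation=cv2.INTER_CUBIC);B=cv2.resize(b[140:260,190:310],(400,400),interpolation=cv2.INTER_CUBIC)
cv2.imwrite('pics/c7.png',cv2.convertScaleAbs(np.hstack([A,B]),alpha=1.4))
```

```text
[462.66305181  12.33952814  79.8655969 ] 89.98739206019327 [-0.72689548  0.60705313 -2.45592425] 40.763008123518105 56.189873814582825
```

View pics/c7.png

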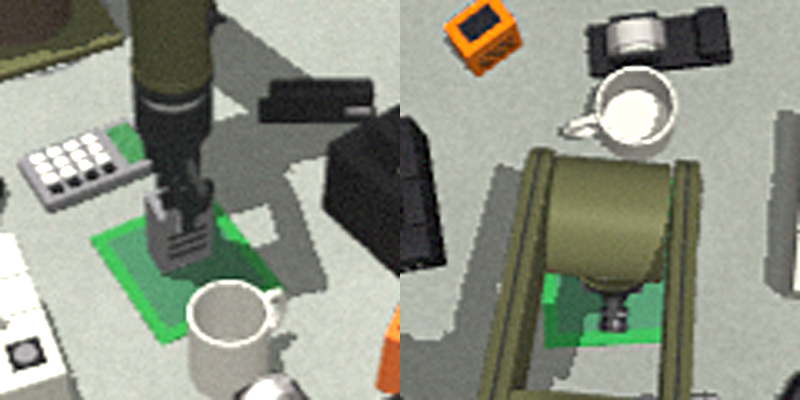

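The module hangs upright over the mat, at about (180,225) in the left view, and clear of the mug. I'll lower it gently.

{"op": "step_arm", "data": {"series": [[[3.5,0,0,0.3,0,0,0],[3.5,0,0,0.2,0,0,0],[3.5,0,0,0.1,0,0,0],[3.5,0,0,0,0,0,0]]]}}

```text
t: 10.85
tcp_pos: [465.7, 12.2, 76.4]
ee_rot: [2.221, 2.221, 0.001]
contact_force: [-0.8, 0.2, -3.5]
finger_gap: 41.3
grasp_force: 56.2
```

{"op": "step_arm", "data": {"series": [[[3.5,0,0,0.15,0,0,0],[3.5,0,0,0.1,0,0,0],[3.5,0,0,0.05,0,0,0],[3.5,0,0,0,0,0,0]]]}}

```text
t: 11.18
tcp_pos: [465.8, 12.1, 74.9]
ee_rot: [2.221, 2.22, 0.002]
contact_force: [-4.8, -0.9, 16.2]
finger_gap: 41.4
grasp_force: 58.5
```

{"op": "step_arm", "data": {"series": [[[3.5,0,0,-0.1,0,0,0],[8.5,0,0,0,0,0,0],[8.5,0,0,0,0,0,0],[8.5,0,0,0,0,0,0],[8.5,0,0,0,0,0,0],[8.5,0,0,-1,0,0,0],[8.5,0,0,-3,0,0,0],[8.5,0,0,-3,0,0,0]]]}}

```text
t: 11.85
tcp_pos: [463.9, 12.3, 143.2]
ee_rot: [-2.219, -2.219, 0.005]
contact_force: [0.4, 0.5, -0.4]
finger_gap: 85.0
grasp_force: 0.0
```

{"op": "step_arm", "data": {"series": [[[8.5,0,0,0,0,0,6],[8.5,0,0,0,0,0,6],[8.5,0,0,0,0,0,6],[8.5,0,0,0,0,0,6],[8.5,0,0,0,0,0,6],[8.5,0,0,0,0,0,6],[8.5,0,0,0,0,0,6],[8.5,0,0,0,0,0,6],[8.5,0,0,0,0,0,6],[8.5,0,0,0,0,0,6],[8.5,0,0,0,0,0,6],[8.5,0,0,0,0,0,6],[8.5,0,0,0,0,0,6],[8.5,0,0,0,0,0,6],[8.5,0,0,0,0,0,6],[8.5,0,0,0,0,0,0],[8.5,0,0,0,0,0,0]]]}}

```text
t: 13.27
tcp_pos: [465.4, 12.2, 143.7]
ee_rot: [-3.142, -0.004, 0.001]
contact_force: [-1.1, -0.8, -0.3]
finger_gap: 85.0
grasp_force: 0.0
```

Run:
```python
from h import *
s,p,R=pose(); print(p,yaw(R),s['contact_force'],s['finger_gap'],s['grasp_force'])
d=manip.capture('scene');a=d['image']
for q in manip.pinpoint('scene','module_center')[:4]: print(q['conf'],q['position'],ray(d,*q['position'],45))
b=manip.capture('top')['image']
cv2.imwrite('pics/c8.png',cv2.convertScaleAbs(cv2.resize(a[140:220,215:295],(560,560),interpolation=cv2.INTER_CUBIC),alpha=1.4))
```

```text
[465.37514699  12.18683452 143.68925004] 0.15521999236211867 [-1.14672237 -0.76531586 -0.29088196] 85.00880453531649 0.0
0.96 [325.4, 213.0] [701.5 164.8  45. ]
0.72 [253.1, 178.2] [459.8  15.4  45. ]
0.72 [360.7, 191.7] [676.4 322.7  45. ]
0.7 [335.5, 138.3] [407.7 396.4  45. ]
```

View pics/c8.png

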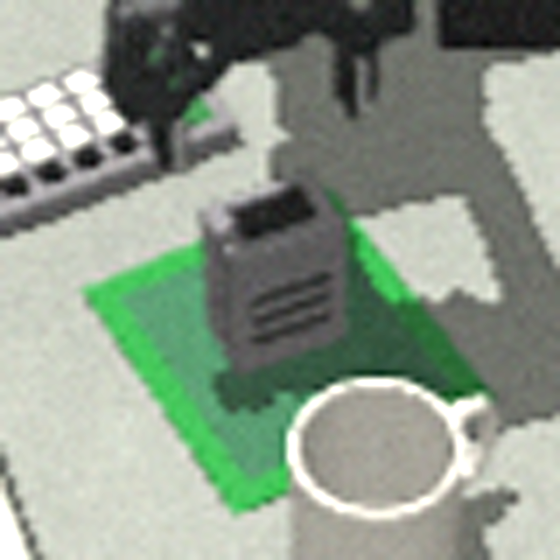

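The module stands upright on the mat and is free, between the open fingers. I'll take it by the narrow sides.

{"op": "step_arm", "data": {"series": [[[8.5,0,0,2,0,0,0],[8.5,0,0,2.5,0,0,0],[8.5,0,0,1.7,0,0,0],[8.5,0,0,0.7,0,0,0],[8.5,0,0,0,0,0,0],[6,0,0,0,0,0,0],[5.5,0,0,0,0,0,0],[5.5,0,0,0,0,0,0],[5.5,0,0,0,0,0,0],[5.5,0,0,0,0,0,0],[5.5,0,0,0,0,0,0]]], "newtons": 60}}

```text
t: 14.33
tcp_pos: [466.5, 12.4, 76.2]
ee_rot: [-3.141, 0.0, -0.005]
contact_force: [-1.6, 1.8, 6.5]
finger_gap: 61.0
grasp_force: 65.1
```

Run:
```python
from h import *
s,p,R=pose(); print(p,yaw(R),s['contact_force'],s['finger_gap'],s['grasp_force'])
p=[p[0],p[1],p[2],0]
rows([(p[0],p[1],250,0),(518,-238,250,-4.1),(518,-238,232,-4.1)],5.5,first=p)
```

```text
[466.53631888  12.41895348  76.24206259] -0.014103013479935684 [-1.59026688  1.81628379  6.53308711] 61.04291152054354 65.06731560453773
14
[[5.5,0,0,-3.48,0,0,0.0],[5.5,0,0,-3.47,0,0,0.0],[5.5,0,0,-3.48,0,0,0.0],[5.5,0,0,-3.47,0,0,0.0],[5.5,0,0,-3.48,0,0,0.0],[5.5,0.64,3.13,0,0,0,0.5],[5.5,0.67,3.12,0,0,0,0.5],[5.5,0.7,3.12,0,0,0,0.5],[5.5,0.73,3.11,0,0,0,0.5],[5.5,0.75,3.11,0,0,0,0.5],[5.5,0.78,3.1,0,0,0,0.5],[5.5,0.81,3.09,0,0,0,0.5],[5.5,0.83,3.09,0,0,0,0.6],[5.5,0,0,1.8,0,0,-0.0]]
```

{"op": "step_arm", "data": {"series": [[[5.5,0,0,-1.5,0,0,0],[5.5,0,0,-3,0,0,0],[5.5,0,0,-3.5,0,0,0],[5.5,0,0,-3.5,0,0,0],[5.5,0,0,-3.5,0,0,0],[5.5,0,0,-2.38,0,0,0],[5.5,0.64,3.13,0,0,0,0.5],[5.5,0.67,3.12,0,0,0,0.5],[5.5,0.7,3.12,0,0,0,0.5],[5.5,0.73,3.11,0,0,0,0.5],[5.5,0.75,3.11,0,0,0,0.5],[5.5,0.78,3.1,0,0,0,0.5],[5.5,0.81,3.09,0,0,0,0.5],[5.5,0.83,3.09,0,0,0,0.6],[5.5,0,0,1.5,0,0,0],[5.5,0,0,0,0,0,0],[5.5,0,0,0,0,0,0]]]}}

```text
t: 15.75
tcp_pos: [515.4, -237.9, 232.6]
ee_rot: [-3.138, 0.114, 0.005]
contact_force: [-0.6, 0.5, -2.9]
finger_gap: 60.9
grasp_force: 66.8
```

Run:
```python
from h import *
s,p,R=pose(); print(p,yaw(R),s['contact_force'],s['finger_gap'],s['grasp_force'])
d=manip.capture('scene');a=d['image']; np.savez('cams.npz',**{k:np.array(d[k]) for k in('intrinsics','R','t')})
b=manip.capture('top')['image']
A=cv2.resize(a[160:240,150:230],(500,500),interpolation=cv2.INTER_CUBIC);B=cv2.resize(b[160:240,290:370],(300,300),interpolation=cv2.INTER_CUBIC)
cv2.imwrite('pics/c9.png',np.hstack([A,np.vstack([B,np.zeros((200,300,3),np.uint8)])]))
```

```text
[ 515.44982738 -237.85365247  232.55122699] -4.157225229727564 [-0.58875411  0.49654944 -2.93101955] 60.911495798001674 66.78258909378201
```

View pics/c9.png

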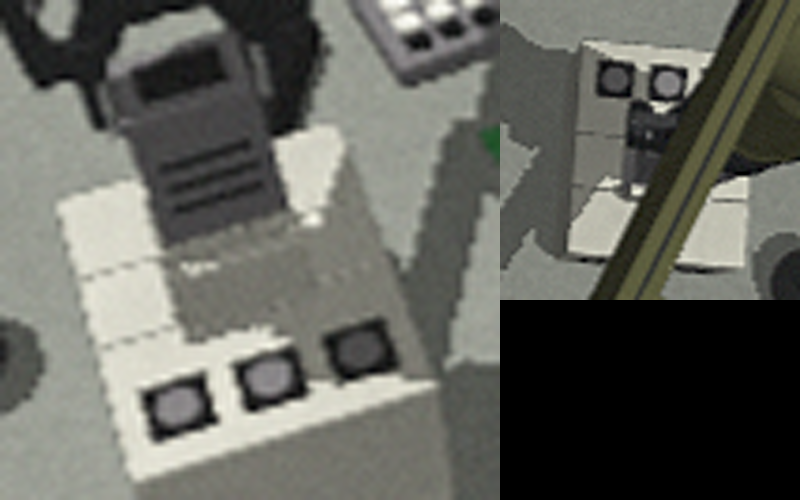

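The module hangs above the backup bay: its lower back edge runs from (162,248) to (288,210), and the rear fin is seen just behind it at about (190,270)–(310,215). Unit top corners are at (58,205), (338,128), (438,385) and (130,480).

Run:
```python
from h import *
d=dict(np.load('cams.npz'))
f=lambda x,y,z: ray(d,150+(x+.5)/6.25-.5,160+(y+.5)/6.25-.5,z)[:2]
th=np.radians(-4.1); ex=np.array([np.cos(th),np.sin(th)]); ey=np.array([-ex[1],ex[0]])
for (x,y),(a,b) in zip(((58,205),(338,128),(438,385),(130,480)),((-80,-75),(-80,75),(105,75),(105,-75))):
    q=f(x,y,105); print(q, 'bay',q-a*ex-b*ey)
P=[f(x,y,105) for x,y in((58,205),(338,128),(438,385),(130,480))]
for a,b in((0,1),(3,2),(0,3),(1,2)):
    v=P[b]-P[a]; print(np.linalg.norm(v),np.degrees(np.arctan2(v[1],v[0])))
for (x,y),b in(((162,248),-31),((288,210),31)):
    q=f(x,y,158); print('modcentre',q-21*ex-b*ey)
```

```text
[ 434.3 -305.5] bay [ 519.45757096 -236.41173683]
[ 446.3 -157.4] bay [ 520.73295431 -237.92785427]
[ 624.5 -169.4] bay [ 514.40640947 -236.70082706]
[ 613.  -318.5] bay [ 513.63102612 -236.18470963]
148.58536267075567 85.36765290172963
149.54283667230604 85.58954045919889
179.1722355723676 -4.160802068612805
178.60358339070353 -3.8524854069806667
modcentre [ 511.77016433 -235.9778894 ]
modcentre [ 510.83732278 -236.11921794]
```

Run:
```python
from h import *
l=[]
for i in range(8):
    manip.capture('top'); s,p,R=pose(); l.append(p)
print(np.mean(l,0),np.std(l,0),yaw(R))
```

```text
[ 517.02595158 -237.61732776  234.30106213] [0.11820183 0.18786745 0.13288252] -4.0714121035997195
```

{"op": "step_arm", "data": {"series": [[[5.5,0.08,0,0.4,0,0,0],[5.5,0,0,0.3,0,0,0],[5.5,0,0,0.2,0,0,0],[5.5,0,0,0.2,0,0,0],[5.5,0,0,0.2,0,0,0],[5.5,0,0,0,0,0,0],[5.5,0,0,0,0,0,0]]]}}

```text
t: 16.83
tcp_pos: [517.6, -238.3, 220.5]
ee_rot: [-3.139, 0.113, 0.001]
contact_force: [1.0, -0.1, -2.0]
finger_gap: 61.0
grasp_force: 66.8
```

{"op": "step_arm", "data": {"series": [[[5.5,0,0,1.0,0,0,0],[5.5,0,0,1.0,0,0,0],[5.5,0,0,0.8,0,0,0],[5.5,0,0,0.5,0,0,0],[5.5,0,0,0.3,0,0,0],[5.5,0,0,0.3,0,0,0],[5.5,0,0,0.3,0,0,0],[5.5,0,0,0.3,0,0,0],[5.5,0,0,0,0,0,0],[5.5,0,0,0,0,0,0]]]}}

```text
t: 17.67
tcp_pos: [517.8, -238.3, 175.7]
ee_rot: [3.14, -0.113, 0.0]
contact_force: [0.3, -0.8, -1.5]
finger_gap: 61.1
grasp_force: 66.9
```

{"op": "step_arm", "data": {"series": [[[5.5,0,0,0.4,0,0,0],[5.5,0,0,0.4,0,0,0],[5.5,0,0,0,0,0,0]]]}}

```text
t: 17.92
tcp_pos: [517.2, -238.0, 166.9]
ee_rot: [-3.139, 0.113, 0.002]
contact_force: [0.2, 0.8, -1.7]
finger_gap: 60.4
grasp_force: 66.9
```

{"op": "step_arm", "data": {"series": [[[5.5,0,0,0.8,0,0,0],[5.5,0,0,0.8,0,0,0],[5.5,0,0,0.8,0,0,0],[5.5,0,0,0.8,0,0,0],[5.5,0,0,0.4,0,0,0],[5.5,0,0,0,0,0,0],[5.5,0,0,0,0,0,0]]]}}

```text
t: 18.5
tcp_pos: [517.5, -238.2, 131.2]
ee_rot: [-3.139, 0.113, 0.001]
contact_force: [-0.2, 0.7, -2.0]
finger_gap: 60.8
grasp_force: 66.9
```

{"op": "step_arm", "data": {"series": [[[5.5,0,0,0.3,0,0,0],[5.5,0,0,0.3,0,0,0],[5.5,0,0,0.2,0,0,0],[5.5,0,0,0.1,0,0,0],[5.5,0,0,0,0,0,0]]]}}

```text
t: 18.92
tcp_pos: [518.0, -238.4, 123.1]
ee_rot: [3.139, -0.113, 0.001]
contact_force: [-0.5, 0.4, 1.4]
finger_gap: 61.0
grasp_force: 67.4
```

{"op": "step_arm", "data": {"series": [[[5.5,0,0,0.15,0,0,0],[5.5,0,0,0,0,0,0]]]}}

```text
t: 19.08
tcp_pos: [517.9, -238.4, 121.5]
ee_rot: [3.139, -0.113, 0.001]
contact_force: [0.1, 1.3, 1.3]
finger_gap: 60.8
grasp_force: 67.3
```

{"op": "step_arm", "data": {"series": [[[7,0,0,0,0,0,0],[8.5,0,0,0,0,0,0],[8.5,0,0,0,0,0,0],[8.5,0,0,0,0,0,0],[8.5,0,0,-1,0,0,0],[8.5,0,0,-2,0,0,0],[8.5,0,0,-2.5,0,0,0],[0,0,0,0,0,0,0],[0,0,0,0,0,0,0],[0,0,0,0,0,0,0],[0,0,0,0,0,0,0],[0,0,0,0,0,0,0],[0,0,0,0,0,0,0],[0,0,0,0,0,0,0],[0,0,0,0,0,0,0]]], "newtons": 40}}

```text
t: 20.33
tcp_pos: [517.5, -238.2, 175.7]
ee_rot: [-3.139, 0.113, 0.001]
contact_force: [0.8, 0.5, 0.7]
finger_gap: 0.1
grasp_force: 0.0
```

Run:
```python
from h import *
s,p,R=pose(); print(p,yaw(R),s['contact_force'],s['finger_gap'],s['grasp_force'])
a=manip.capture('scene')['image']
cv2.imwrite('pics/c10.png',cv2.resize(a[160:240,150:230],(500,500),interpolation=cv2.INTER_CUBIC))
```

```text
[ 517.4994387  -238.21775602  175.68526823] -4.112017705797855 [0.82964994 0.50958893 0.70624633] 0.137342591384476 0.0
```

View pics/c10.png

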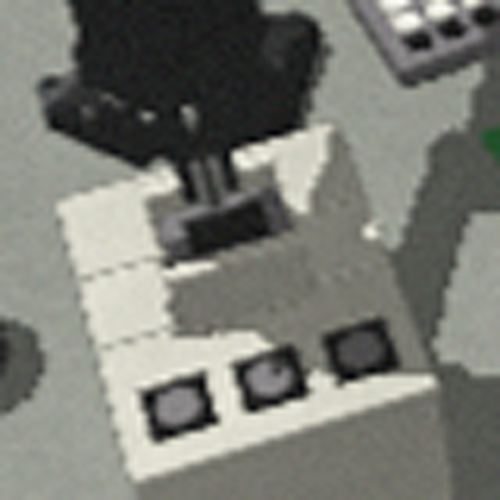

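The module sits upright in the bay between the fins, with its pad at (225,228), and the shut fingers are above it. I'll press it down.

{"op": "step_arm", "data": {"series": [[[0,0,0,1.5,0,0,0],[0,0,0,1.2,0,0,0],[0,0,0,0.6,0,0,0],[0,0,0,0.6,0,0,0],[0,0,0,0.6,0,0,0],[0,0,0,0.6,0,0,0],[0,0,0,0.5,0,0,0],[0,0,0,0.4,0,0,0],[0,0,0,0.4,0,0,0],[0,0,0,0,0,0,0],[0,0,0,0,0,0,0]]]}}

```text
t: 21.3
tcp_pos: [517.8, -238.3, 112.1]
ee_rot: [3.14, -0.113, 0.0]
contact_force: [-0.3, 0.3, 3.7]
finger_gap: -0.0
grasp_force: 1.5
```

{"op": "step_arm", "data": {"series": [[[0,0,0,0.15,0,0,0],[0,0,0,0.15,0,0,0],[0,0,0,0.1,0,0,0],[0,0,0,0,0,0,0]]]}}

```text
t: 21.63
tcp_pos: [518.6, -238.6, 111.0]
ee_rot: [3.138, -0.113, 0.004]
contact_force: [-3.9, 4.0, 20.3]
finger_gap: -0.2
grasp_force: 10.6
```

{"op": "step_arm", "data": {"series": [[[0,0,0,-1,0,0,0],[0,0,0,-2,0,0,0],[0,0,0,-3,0,0,0],[0,0,0,-3.5,0,0,0],[0,0,0,-3,0,0,0],[0,0,-3,0,0,0,0],[0,0,-3.5,0,0,0,0],[0,0,-3.5,0,0,0,0],[0,0,-3.5,0,0,0,0],[0,0,-3.5,0,0,0,0],[0,0,-3.5,0,0,0,0],[0,0,-3.5,0,0,0,0],[0,0,-3,0,0,0,0],[0,0,0,0,0,0,0],[0,0,0,0,0,0,0]]]}}

```text
t: 22.88
tcp_pos: [536.9, 32.5, 232.7]
ee_rot: [3.14, -0.107, -0.001]
contact_force: [-0.3, 0.2, -0.1]
finger_gap: -0.1
grasp_force: 0.0
```

Run:
```python
from h import *
s,p,R=pose(); print(p,s['contact_force'],s['t'])
d=manip.capture('top');b=d['image']; cv2.imwrite('pics/top6.png',b)
x=lambda i:cv2.GaussianBlur(i,(0,0),.6)[215:230,326:341].astype(float)
for n in('top0','top5'): print(n,np.abs(x(cv2.imread(f'pics/{n}.png'))-x(b)).mean())
# tab gray patch centroid
for n in('top0','top5','top6'):
    g=cv2.imread(f'pics/{n}.png')[215:228,326:341].mean(2); m=g<150
    print(n,m.sum(),np.argwhere(m).mean(0)+[215,326]); 
    if n!='top0' : print(g.round(0).astype(int)[::1])
for q in manip.pinpoint('top','module_center')[:5]: print(np.round(q['conf'],2),q['position'],ray(d,*q['position'],65))
for l in('mug','pen_cup','tape'):
    for q in manip.pinpoint('top',l)[:3]: print(l,np.round(q['conf'],2),q['position'])
```

```text
[536.93051155  32.4783402  232.72433959] [-0.33860184  0.23520876 -0.05124362] 22.8833
top0 6.007407407407407
top5 14.608888888888888
top0 101 [221.55445545 331.53465347]
top5 123 [221.27642276 332.04878049]
[[184 184 184 183 183 185 183 183 179 181 186 187 182 183 155]
 [185 190 194 196 193 158 173 187 188 189 191 189 190 183 182]
 [136  88  63  61  70 116 139 132 129 126 114 127 147 173 181]
 [134  73  38  25  50 116 129 119 119 116 114 114 137 172 184]
 [135  65  39  42  63 119 127 121 121 124 120 119 122 173 181]
 [135  63  43  36  67 116 125 124 122 125 122 120 120 172 184]
 [137  65  39  42  71 123 132 124 124 123 124 119 123 173 184]
 [137  66  43  42  91 122 131 129 126 126 125 119 125 169 183]
 [129  64  40  45 105 134 134 132 129 127 128 123 115 169 184]
 [187 102  31  46  67  90 101 123 135 146 138 131 130 174 184]
 [191 104  27  43  42  51  55  61  63  61  46  91 166 187 183]
 [186 156  86  93  61  39  40  25  19  12  79 168 188 186 183]
 [184 186 185 185 192 192 188 189 188 157 172 187 185 183 185]]
top6 98 [221.5 331.5]
[[182 184 184 185 182 187 184 183 181 181 182 184 
[... 308 characters left out ...]
89 168 185 182 180]
 [189 115  51 123 131 122 124 126 122 123 119 172 183 180 179]
 [190 117  53 118 130 125 127 125 121 127 128 173 182 179 181]
 [190 106  53 120 130 126 131 124 124 125 118 170 182 182 181]
 [189  98  65 132 143 137 134 134 132 131 101 167 186 184 180]
 [188 101  22  52  58  58  82  94 103 128  90 167 187 181 181]
 [187 158  85  90  61  35  40  31  26  32  80 170 187 183 183]
 [185 187 184 189 192 190 189 185 185 152 171 185 187 185 186]]
0.89 [168.2, 153.2] [683.6 307.8  65. ]
0.79 [142.1, 238.8] [394.4 375.4  65. ]
0.7 [330.1, 209.0] [ 506.8 -237.1   65. ]
0.57 [215.9, 150.4] [696.9 146.8  65. ]
mug 0.19 [329.1, 209.1]
pen_cup 0.81 [373.0, 237.2]
tape 0.53 [267.0, 156.1]
```

```bash
python3 -c "
from plant import manip
print(manip.job_done())"
```

```text
the job is handed in; nothing more can be done
None
```

The module is in the backup unit's bay and locked down, with the tab back at its locked height in the last camera check; no move went near the mug, tape dispenser or pen cup (mug hidden by the arm in that check), and I handed the job in at about 23 s.

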